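# Set the pins of a sculptor's pointing frame

### The job

Set the pointing frame over the white plaster form: with a fingertip, touch the red cap, then the yellow, then the blue, pushing each gently down only until its steel point rests on the plaster; the caps are springy, so never press one nearly flat. Do not grip or pull up any pin, leave the white one exactly as it is, and leave everything lying around undisturbed.

Things in the scene. Friction and masses are not known exactly. Their poses are not given: they have to be found in the camera images.
- frame_mid (a point): middle of the pointing frame, between the tops of its two aluminium rails, 135 mm above the table; y runs along the rails. One fixed piece with the plywood board and the plaster form, a white ridge with its crest 80 mm above the table. Four upright pins, 75 mm apart along y, pass through black blocks (tops at 147 mm); the places of the colours change. The end posts are no higher than the rails
- red_top (a point): centre of the flat top of the red cap, a disc 28 mm across and 12 mm thick on the head of its pin; z up. It is 181 mm above the table when the pin's point rests on the plaster and the cap is not squeezed, higher by as much as the pin is still raised
- red_pin (a joint): how far the pin with the red cap has slid down (m): 0 fully up, 0.034 when its point rests on the plaster (hard stop). It starts at 0.006 to 0.016. It slides stiffly, at a push of about 3 N, and stays where it is left
- red_cap (a joint): how far the springy red cap is squeezed down on its pin (m): 0 free, 0.013 flat. The spring gives 1 N at once and 1 N more per mm, so the cap gives about 2 mm while the pin slides, and gives further only once the pin has reached the plaster; it springs back when released
- yellow_top (a point): centre of the flat top of the yellow cap, a disc 28 mm across and 12 mm thick on the head of its pin; z up. It is 181 mm above the table when the pin's point rests on the plaster and the cap is not squeezed, higher by as much as the pin is still raised
- yellow_pin (a joint): how far the pin with the yellow cap has slid down (m): 0 fully up, 0.034 when its point rests on the plaster (hard stop). It starts at 0.006 to 0.016. It slides stiffly, at a push of about 3 N, and stays where it is left
- yellow_cap (a joint): how far the springy yellow cap is squeezed down on its pin (m): 0 free, 0.013 flat. The spring gives 1 N at once and 1 N more per mm, so the cap gives about 2 mm while the pin slides, and gives further only once the pin has reached the plaster; it springs back when released
- yellow_point (a point): lower point of the steel pin with the yellow cap; 80 mm above the table when it rests on the plaster
- blue_top (a point): centre of the flat top of the blue cap, a disc 28 mm across and 12 mm thick on the head of its pin; z up. It is 181 mm above the table when the pin's point rests on the plaster and the cap is not squeezed, higher by as much as the pin is still raised
- blue_pin (a joint): how far the pin with the blue cap has slid down (m): 0 fully up, 0.034 when its point rests on the plaster (hard stop). It starts at 0.006 to 0.016. It slides stiffly, at a push of about 3 N, and stays where it is left
- blue_cap (a joint): how far the springy blue cap is squeezed down on its pin (m): 0 free, 0.013 flat. The spring gives 1 N at once and 1 N more per mm, so the cap gives about 2 mm while the pin slides, and gives further only once the pin has reached the plaster; it springs back when released
- blue_point (a point): lower point of the steel pin with the blue cap; 80 mm above the table when it rests on the plaster
- white_top (a point): centre of the flat top of the white cap, a disc 28 mm across and 12 mm thick on the head of its pin; z up. It is 181 mm above the table when the pin's point rests on the plaster and the cap is not squeezed, higher by as much as the pin is still raised
- white_pin (a joint): how far the pin with the white cap has slid down (m): 0 fully up, 0.034 when its point rests on the plaster (hard stop). It starts at 0.006 to 0.016. It slides stiffly, at a push of about 3 N, and stays where it is left
- white_cap (a joint): how far the springy white cap is squeezed down on its pin (m): 0 free, 0.013 flat. The spring gives 1 N at once and 1 N more per mm, so the cap gives about 2 mm while the pin slides, and gives further only once the pin has reached the plaster; it springs back when released
- white_point (a point): lower point of the steel pin with the white cap; 80 mm above the table when it rests on the plaster
- spatula: spatula, 190 mm long, lying flat on the plywood board on the robot side of the plaster form; origin at its underside; a loose bystander, not to be disturbed
- cork_block: cork sanding block 45 x 80 x 30 mm on the far side of the board; origin at its underside; a loose bystander, not to be disturbed
- wax_tin: small closed tin, 44 mm across and 45 mm tall, on the far side of the board; origin at its underside; a loose bystander, not to be disturbed
- hammer: hammer lying on the table beyond the board; origin at its underside; a loose bystander, not to be disturbed
- brush: brush lying on the table beyond the board; origin at its underside; a loose bystander, not to be disturbed
- bowl: green plastic mixing bowl, 140 mm across and 60 mm tall, on the table to the right (-y); origin at its underside; a loose bystander, not to be disturbed
- mug: blue mug, 80 mm across and 90 mm tall, on the table to the left (+y); origin at its underside; a loose bystander, not to be disturbed
- tape_roll: flat wooden-coloured ring, 90 mm across and 25 mm tall, on the table to the left (+y); origin at its underside; a loose bystander, not to be disturbed

How it is judged:
By the outcome, as a careful person would: the job done as asked, in the order asked, and still so for the second after the job is handed in, with the robot touching nothing.
It also fails if it takes over 51 s, if anything falls off the work surface, if the arm or the gripper's body presses on something with over 40 N, if the wrist force passes 120 N, or if a joint passes its speed limit or range.

### The arm

A 7-joint arm with a two-finger parallel gripper is mounted at the origin on the work surface. World frame = base frame: x ahead of the robot, y to its left, z up, the work surface at z = 0. Lengths are in mm, angles in rad, forces in N, time in s.
With the tool pointing down it reaches from about 400 to 900 mm from the base axis. Payload 5.5 kg.
Tool frame: the origin (TCP) lies on the centre line of the jaws, within the pads' length; the fingertips stand bot.tips_ahead ahead of it and the grasp point (between the pads) lies 5 mm behind it (bot.tips_ahead is the distance from the TCP to the fingertips, in mm); z points along the fingers, y is the direction in which the jaws open and shut (so a half turn about z gives the same grasp; the last joint's range is limited). The gripper opens to 85 mm and grips with 20 to 120 N. Pads are 22 mm wide; open, the fingers measure 114 mm over their backs; the gripper's body (76 mm by 85 mm) begins 54 mm behind the grasp point. The pads swing forward as they close: fully open they stand 13 mm farther back than shut.
Start: joints at [0.263, 0.501, -0.427, 1.55, 0.221, 1.138, -0.21], TCP at [650, 0.037, 245.31] pointing down, gripper open.
Joint ranges: [-2.88, 2.88], [-0.31, 2.03], [-1.54, 1.56], [0.2, 2.42], [-1.41, 4.55], [0.19, 2.02], [-2.57, 2.57]. Speed limits (rad/s): [2.57, 2.57, 3.14, 3.14, 3.14, 3.14, 3.14].

### API

Orientations are given as a unit quaternion [x, y, z, w].
In Python, from station import sense, optics, workorder, bot gives the robot as it stands.
- The arm moves only by the tool play_rows, never from a script. Its argument "increments" is a list of rows, each an object with "delta_pos": the shift along the tool's x, y, z in cm, a list of three; "delta_rot": the turn, a rotation vector about the tool's x, y, z in degrees, a list of three. In form: [{"delta_pos": [dx, dy, dz], "delta_rot": [ax, ay, az]}, ...]. A call has 1 to 8 rows; each row is the pose to reach, as a shift and turn from the pose commanded when the call began, along the tool's axes at that moment; what a row does not reach only later rows make up. A row lasts 1/10 s, in which the tool goes at most 50 mm and 8.59 degrees, less where a joint would pass 70% of its speed; a pose out of reach is approached as far as the arm can. A call with a gripper value outside its range is refused whole. "claw" is the closure, from 0 (fully open) to 1 (shut), set as the call begins (left out, the last holds). The fingers move at their own pace and stop on an object; "newtons" is the grip in N (left out, the last holds). Time passes only in rows, so rows that repeat a pose let the fingers close. It gives the time, the measured TCP pose, the force and the opening at its end, in the units of the state.
- sense(): the state, without advancing time (a new reading comes with each control period).
- optics.grab_frame(name): name is "scene" or "side" or "wrist"; returns a dict with "color" (400x640x3 uint8, red, green, blue), "intrinsics" (3x3 intrinsics, pixels), "origin" and "attitude" of the camera in the world. Camera axes: x right, y down, z forward; pixel columns grow to the right and rows downward; lengths in mm; the calibration is good to about 2 mm. A picture is of the moment at which its call begins. There is no depth.
- workorder.job_done(): hands the job in, once; it reports no verdict.
The state is a dict: "clock": time; "joints": joint angles; "qd": joint speeds; "joint_torque": joint torques, N m; "tool_pos": TCP position; "orientation": TCP orientation; "contact_force": force on the tool from outside, world axes, zero at the start; "ft_torque": the same for the moment, N m; "grip_width": opening from 0.0 (shut) to 1.0 (fully open).
Only numpy, scipy, OpenCV 4.12 (cv2) and the standard library are available. Lean on these libraries where they do the work, as an engineer would, in place of code of your own. Each camera call takes 0.05 s, during which the arm holds its last target.

## Working session

There is one attempt and no reset: what is moved stays moved. The work goes in short steps, Python scripts to look and compute and a tool call to move; the robot and the scene stay as the last step left them, time stands still between calls to the robot, and variables do not carry over. Pictures are saved under pics/ and viewed, and the job is handed in when it is done.

Besides the shell and the picture viewer there is one more tool, called after ">>>" as a command line: name --argument value ..., lists and objects as JSON in quotes. play_rows: Moves the arm, as the interface text tells. Its arguments: {"type":"object","properties":{"increments":{"type":"array"},"claw":{"type":"number"},"newtons":{"type":"number"}},"required":["increments"]}

```bash
ls; mkdir -p pics
python3 - <<'E'
from station import sense, optics, workorder, bot
import cv2
print(sense()); print(bot.tips_ahead)
for n in ("scene","side","wrist"):
    f=optics.grab_frame(n); cv2.imwrite(f"pics/{n}0.png",f["color"][:,:,::-1]); print(n,f["intrinsics"].tolist(),f["origin"],f["attitude"])
E
```

```text
pics
{'clock': 0.0, 'joints': array([ 0.26322121,  0.50189738, -0.42679545,  1.55147249,  0.22081333,
        1.13828567, -0.21028225]), 'qd': array([ 0.00056272,  0.00071627, -0.0001165 , -0.00028762, -0.00101699,
       -0.0007572 ,  0.00043838]), 'joint_torque': array([ 1.57038257e-04, -5.69523740e+01, -5.81651285e+00, -2.80938792e+01,
        1.07328620e-02,  1.20940185e-02,  1.30241034e-05]), 'tool_pos': array([ 6.49321733e+02, -5.76249160e-02,  2.44219278e+02]), 'orientation': array([ 7.07083372e-01,  7.07129482e-01, -6.82444367e-04, -7.31637556e-04]), 'contact_force': array([ 0.15856308,  0.49374527, -0.66109567]), 'ft_torque': array([ 0.03956679, -0.00826873, -0.00450117]), 'grip_width': 1.0017420390740743}
14.0
scene [[382.36872551297614, 0.0, 320.04268070654774], [0.0, 382.36872551297614, 206.20406641549482], [0.0, 0.0, 1.0]] [1255.86235867  182.92481309 1191.5046063 ] [ 0.56395926  0.76855927 -0.24162099 -0.18134472]
side [[501.2983613216808, 0.0, 320.1298079097469], [0.0, 501.2983613216808, 203.9449460335399], [0.0, 0.0, 1.0]] [  32.92547469 1014.39049958 1253.98629752] [-0.21598105  0.8930507  -0.38308386  0.09518079]
wrist [[324.04706002504736, 0.0, 320.32035431832173], [0.0, 324.04706002504736, 201.2647728523483], [0.0, 0.0, 1.0]] [649.11824577  67.96853204 373.03083987] [ 9.90873892e-01 -3.62407820e-04 -1.40963740e-03  1.34784314e-01]
```

View pics/scene0.png

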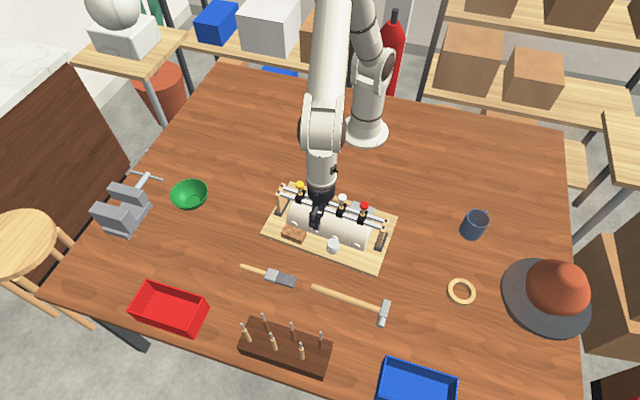

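View pics/side0.png

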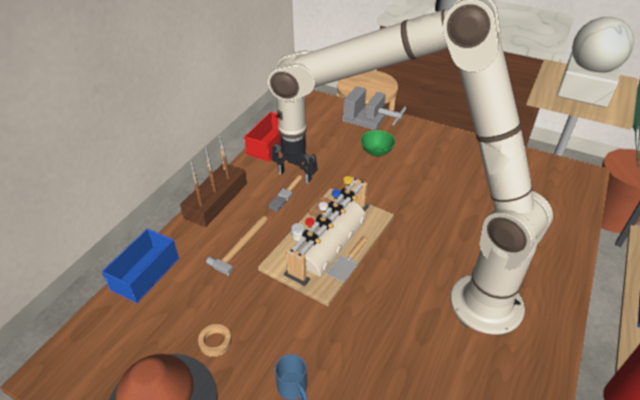

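View pics/wrist0.png

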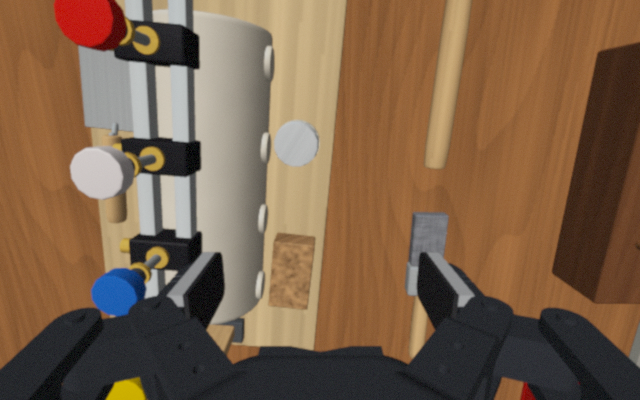

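The wrist view shows the caps: red (88,18), white (100,172), blue (120,290), yellow (128,390), so the order from +y to −y is red, white, blue, yellow. I'll enlarge crops to triangulate.

Run:
```python
import cv2
a=cv2.imread("pics/scene0.png")[165:265,255:405]; cv2.imwrite("pics/sc.png",cv2.resize(a,None,fx=5,fy=5,interpolation=3))
a=cv2.imread("pics/side0.png")[165:285,270:400]; cv2.imwrite("pics/si.png",cv2.resize(a,None,fx=5,fy=5,interpolation=3))
```

```text
(no output)
```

View pics/sc.png

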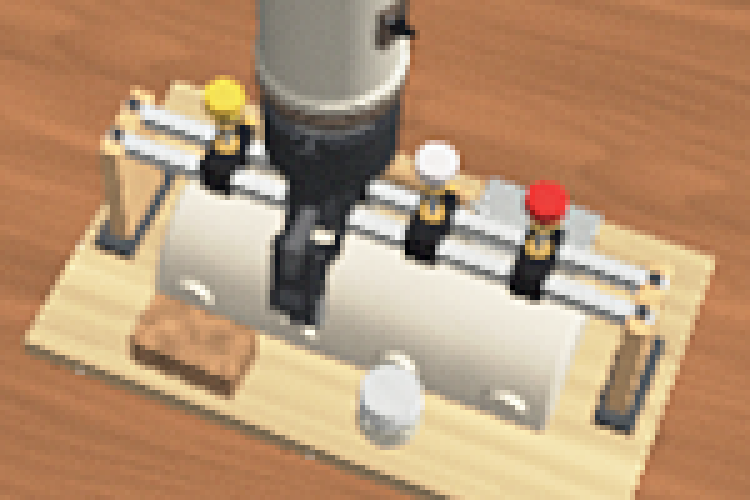

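View pics/si.png

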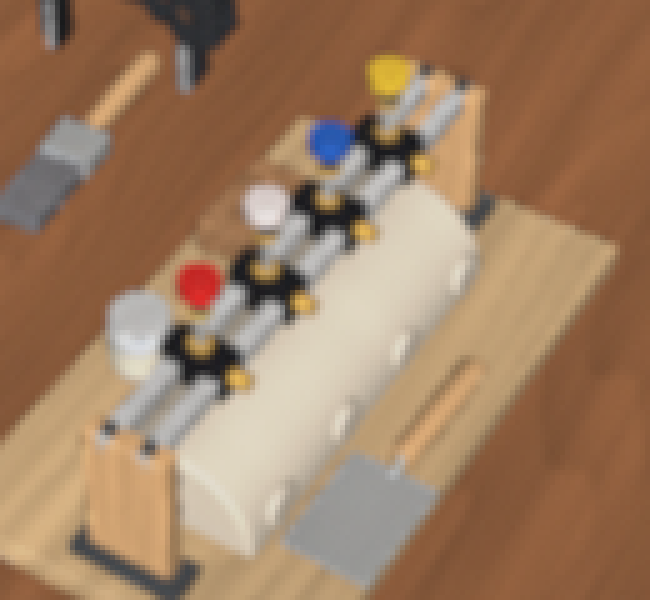

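```bash
cat > geo.py <<'E'
import numpy as np
from scipy.spatial.transform import Rotation as R
from scipy.optimize import least_squares
CAM={"scene":(382.3687,320.0427,206.204,[1255.86235867,182.92481309,1191.5046063],[0.56395926,0.76855927,-0.24162099,-0.18134472]),
"side":(501.29836,320.1298,203.94495,[32.92547469,1014.39049958,1253.98629752],[-0.21598105,0.8930507,-0.38308386,0.09518079]),
"wrist":(324.04706,320.32035,201.26477,[649.11824577,67.96853204,373.03083987],[9.90873892e-01,-3.62407820e-04,-1.40963740e-03,1.34784314e-01])}
def cam(f): return (f["intrinsics"][0,0],f["intrinsics"][0,2],f["intrinsics"][1,2],f["origin"],f["attitude"])
def ray(c,u,v):
    f,cx,cy,o,q=c; d=R.from_quat(q).apply([(u-cx)/f,(v-cy)/f,1]); return np.array(o),d
def tri(obs):
    A=np.zeros((3,3));b=np.zeros(3)
    for c,p in obs:
        o,d=ray(c,*p); d=d/np.linalg.norm(d); P=np.eye(3)-np.outer(d,d); A+=P;b+=P@o
    x=np.linalg.solve(A,b)
    return x,[np.linalg.norm((np.eye(3)-np.outer(d/np.linalg.norm(d),d/np.linalg.norm(d)))@(x-o)) for o,d in [ray(c,*p) for c,p in obs]]
def atz(c,p,z):
    o,d=ray(c,*p); return o+d*(z-o[2])/d[2]
E
python3 - <<'E'
import cv2
from geo import *
S,D=CAM["scene"],CAM["side"]
o=lambda x,y:(255+x/5-.4,165+y/5-.4)
p=lambda x,y:(270+x/5-.4,165+y/5-.4)
for n,a,b in(("red",(548,197),(200,279)),("white",(438,156),(266,203)),("yellow",(225,92),(390,70))):
    print(n,*tri([(S,o(*a)),(D,p(*b))]))
for n,b in(("red",(200,279)),("white",(266,203)),("blue",(331,137)),("yellow",(390,70))): print(n,atz(D,p(*b),203))
a=cv2.imread("pics/wrist0.png")[0:400,40:240]; cv2.imwrite("pics/wr.png",cv2.resize(a[:200],None,fx=3,fy=3,interpolation=3));cv2.imwrite("pics/wr2.png",cv2.resize(a[200:],None,fx=3,fy=3,interpolation=3))
E
```

```text
red [539.62040004 111.91835655 205.2166439 ] [np.float64(0.7799737811044157), np.float64(0.7799737811044221)]
white [532.71015377  38.18340719 208.30608959] [np.float64(0.4352248879547974), np.float64(0.4352248879547971)]
yellow [ 520.42809271 -111.29005725  203.88086188] [np.float64(0.47299216038740755), np.float64(0.4729921603874236)]
red [540.45913338 109.1361143  203.        ]
white [535.35971655  33.74453649 203.        ]
blue [526.38597992 -37.89370191 203.        ]
yellow [ 520.74298753 -112.84543915  203.        ]
```

View pics/wr.png

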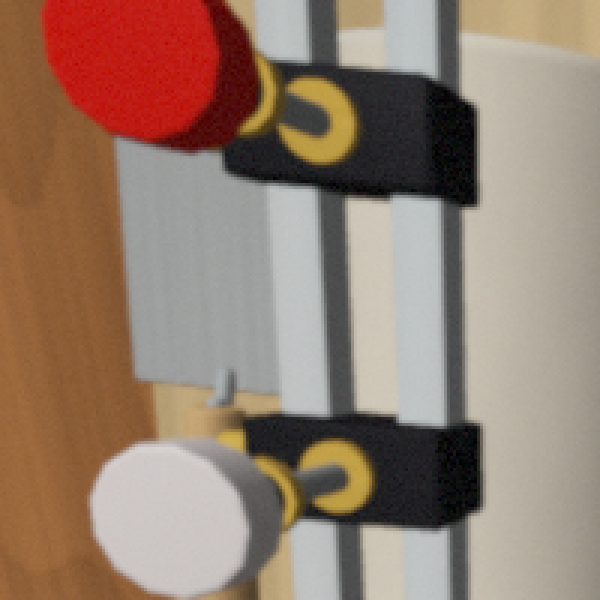

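View pics/wr2.png

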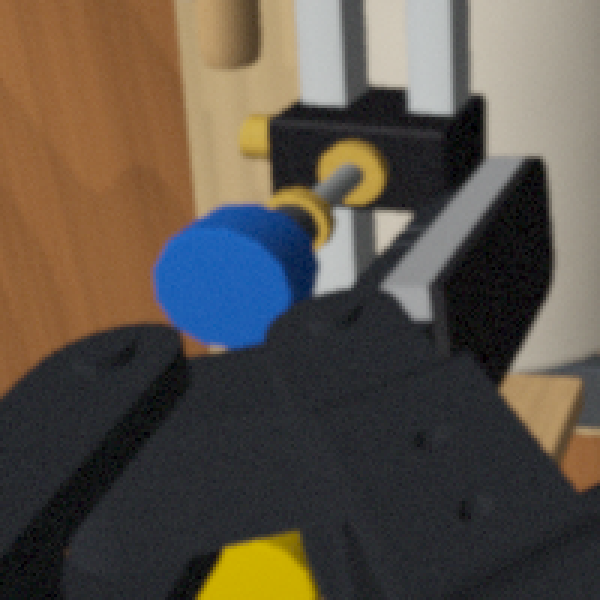

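Run:
```python
from geo import *
S,D,W=CAM["scene"],CAM["side"],CAM["wrist"]
o=lambda x,y:(255+x/5-.4,165+y/5-.4)
p=lambda x,y:(270+x/5-.4,165+y/5-.4)
w=lambda x,y,k=0:(40+x/3-.33,k+y/3-.33)
obs={"red":[(S,o(548,197)),(D,p(200,279)),(W,w(135,57))],"white":[(S,o(438,156)),(D,p(266,203)),(W,w(168,519))],
"blue":[(D,p(331,137)),(W,w(224,276,200))],"yellow":[(S,o(225,92)),(D,p(390,70))]}
for k in obs: print(k,*tri(obs[k]))
idx=dict(red=1.5,white=.5,blue=-.5,yellow=-1.5)
def res(v):
    r=[]
    for k in obs:
        X=np.array([v[0]+75*idx[k]*np.sin(v[2]),v[1]+75*idx[k]*np.cos(v[2]),v[3+list(obs).index(k)]])
        for c,q in obs[k]:
            O,d=ray(c,*q); d/=np.linalg.norm(d); e=X-O; r+=list(e-d*(e@d))
    return r
s=least_squares(res,[530,0,.08,203,203,203,203]); print(s.x, np.sqrt(np.mean(s.fun**2)))
v=s.x
for k in obs: print(k,v[0]+75*idx[k]*np.sin(v[2]),v[1]+75*idx[k]*np.cos(v[2]))
```

```text
red [539.27240897 111.05012673 204.70787416] [np.float64(1.50707703484955), np.float64(0.412951057433941), np.float64(1.352424462802261)]
white [532.72378717  37.96168807 208.23285953] [np.float64(0.36053253908489763), np.float64(0.559688423728695), np.float64(0.31134048444708207)]
blue [526.14684484 -35.77279342 203.38608124] [np.float64(1.269660241001036), np.float64(1.2696602410011626)]
yellow [ 520.42809271 -111.29005725  203.88086188] [np.float64(0.47299216038740755), np.float64(0.4729921603874236)]
[5.29555088e+02 1.21952176e-01 8.51263724e-02 2.04935241e+02
 2.07989695e+02 2.02310954e+02 2.03318690e+02] 0.7054972768461182
red 539.1202425211477 112.21458268158686
white 532.7434726511493 37.486162344842946
blue 526.366702781151 -37.24225799190096
yellow 519.9899329111527 -111.97067832864487
```

>>> play_rows --increments '[{"delta_pos": [0, 0, 0], "delta_rot": [0, 0, 0]}, {"delta_pos": [0, 0, 0], "delta_rot": [0, 0, 0]}, {"delta_pos": [0, 0, 0], "delta_rot": [0, 0, 0]}, {"delta_pos": [0, 0, 0], "delta_rot": [0, 0, 0]}, {"delta_pos": [0, 0, 0], "delta_rot": [0, 0, 0]}, {"delta_pos": [0, 0, 0], "delta_rot": [0, 0, 0]}, {"delta_pos": [0, 0, 0], "delta_rot": [0, 0, 0]}, {"delta_pos": [0, 0, 0], "delta_rot": [0, 0, 0]}]' --claw 1 --newtons 20

```text
clock: 0.95
tool_pos: [650.0, 0.0, 245.3]
orientation: [0.707, 0.707, 0.0, 0.0]
contact_force: [0.1, -0.6, 0.2]
grip_width: 0.003
```

>>> play_rows --increments '[{"delta_pos": [1.5, -1.5, 0], "delta_rot": [0, 0, 0]}, {"delta_pos": [4, -4, 0], "delta_rot": [0, 0, 0]}, {"delta_pos": [6.5, -6.5, 0], "delta_rot": [0, 0, 0]}, {"delta_pos": [9, -9, 0], "delta_rot": [0, 0, 0]}, {"delta_pos": [10.7, -10.6, 0], "delta_rot": [0, 0, 0]}, {"delta_pos": [11.2, -11.1, 0], "delta_rot": [0, 0, 0]}, {"delta_pos": [11.2, -11.1, 0], "delta_rot": [0, 0, 0]}, {"delta_pos": [11.2, -11.1, 0], "delta_rot": [0, 0, 0]}]'

```text
clock: 1.75
tool_pos: [540.1, 110.6, 245.4]
orientation: [0.708, 0.707, 0.0, 0.001]
contact_force: [0.6, 0.6, -1.1]
grip_width: 0.003
```

Run:
```python
from station import sense, optics
import cv2
s=sense();print(s["clock"],s["tool_pos"],s["contact_force"])
for n,(x,y) in (("side",(270,165)),("scene",(270,155))):
    a=optics.grab_frame(n)["color"][y:y+110,x:x+150,::-1]; cv2.imwrite(f"pics/{n}1.png",cv2.resize(a,None,fx=5,fy=5,interpolation=3))
```

```text
1.75 [540.1129356  110.62742597 245.4296291 ] [ 0.62847526  0.6112617  -1.08869528]
```

View pics/side1.png

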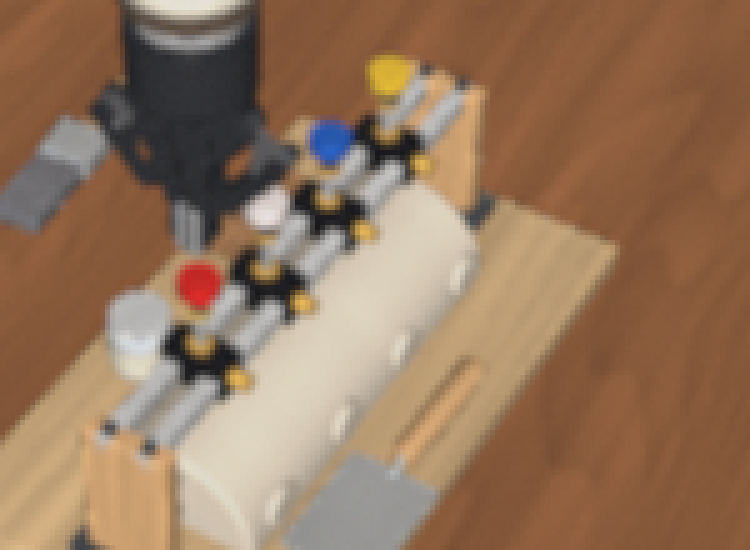

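View pics/scene1.png

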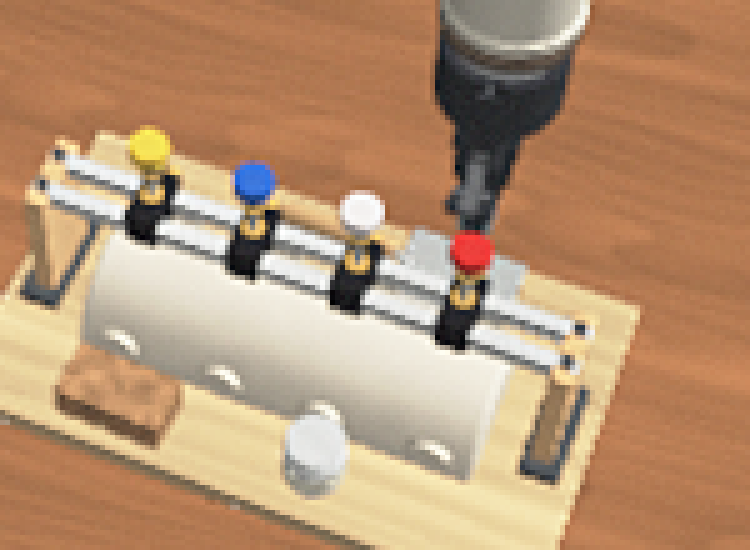

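Finger sits above the red cap in both views (side tip (190,250) crop, scene (475,225) crop). Descending.

>>> play_rows --increments '[{"delta_pos": [0.1, 0, 0.8], "delta_rot": [0, 0, 0]}, {"delta_pos": [0.1, 0, 1.6], "delta_rot": [0, 0, 0]}, {"delta_pos": [0.1, 0, 2.2], "delta_rot": [0, 0, 0]}, {"delta_pos": [0.1, 0, 2.6], "delta_rot": [0, 0, 0]}, {"delta_pos": [0.1, 0, 3.0], "delta_rot": [0, 0, 0]}, {"delta_pos": [0.1, 0, 3.4], "delta_rot": [0, 0, 0]}, {"delta_pos": [0.1, 0, 3.8], "delta_rot": [0, 0, 0]}, {"delta_pos": [0.1, 0, 4.2], "delta_rot": [0, 0, 0]}]'

```text
clock: 2.65
tool_pos: [539.0, 113.0, 203.2]
orientation: [0.707, 0.707, 0.0, 0.0]
contact_force: [-3.1, -1.0, 2.2]
grip_width: 0.001
```

Run:
```python
from station import sense, optics
import cv2
s=sense();print(s["clock"],s["tool_pos"],s["contact_force"])
for n,(x,y) in (("side",(270,165)),("scene",(270,155))):
    a=optics.grab_frame(n)["color"][y:y+110,x:x+150,::-1]; cv2.imwrite(f"pics/{n}2.png",cv2.resize(a,None,fx=5,fy=5,interpolation=3))
s=sense();print(s["clock"],s["tool_pos"],s["contact_force"])
```

```text
2.65 [539.00125278 112.96032208 203.2132476 ] [-3.08081865 -0.96874072  2.21552141]
2.75 [538.97324847 112.9973272  202.90346968] [-0.59060843 -0.0173988   1.43486812]
```

View pics/side2.png

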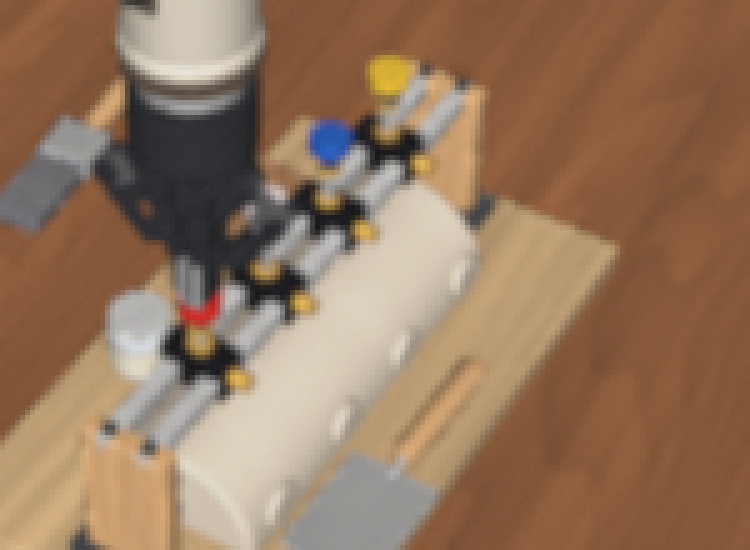

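View pics/scene2.png

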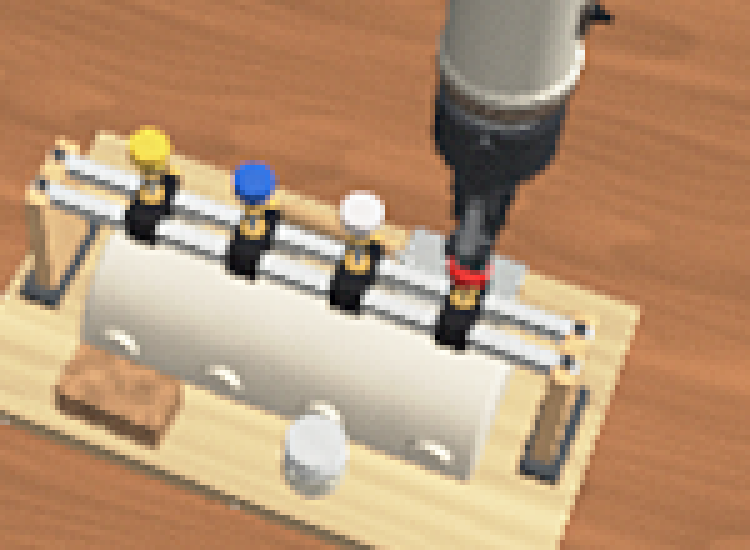

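>>> play_rows --increments '[{"delta_pos": [0, 0, 0.3], "delta_rot": [0, 0, 0]}, {"delta_pos": [0, 0, 0.6], "delta_rot": [0, 0, 0]}, {"delta_pos": [0, 0, 0.9], "delta_rot": [0, 0, 0]}, {"delta_pos": [0, 0, 1.0], "delta_rot": [0, 0, 0]}, {"delta_pos": [0, 0, 1.0], "delta_rot": [0, 0, 0]}]'

```text
clock: 3.25
tool_pos: [539.2, 113.1, 193.3]
orientation: [0.707, 0.707, 0.0, 0.0]
contact_force: [-0.3, -0.7, 3.2]
grip_width: 0.001
```

>>> play_rows --increments '[{"delta_pos": [0, 0, 0.1], "delta_rot": [0, 0, 0]}, {"delta_pos": [0, 0, 0.1], "delta_rot": [0, 0, 0]}]'

```text
clock: 3.45
tool_pos: [539.2, 113.1, 192.4]
orientation: [0.707, 0.707, 0.0, 0.0]
contact_force: [0.1, -0.4, 3.1]
grip_width: -0.001
```

>>> play_rows --increments '[{"delta_pos": [0, 0, 0.1], "delta_rot": [0, 0, 0]}, {"delta_pos": [0, 0, 0.1], "delta_rot": [0, 0, 0]}]'

```text
clock: 3.65
tool_pos: [539.2, 113.1, 191.5]
orientation: [0.707, 0.707, 0.0, 0.0]
contact_force: [-0.4, -0.6, 4.7]
grip_width: 0.0
```

>>> play_rows --increments '[{"delta_pos": [0, 0, 0.1], "delta_rot": [0, 0, 0]}, {"delta_pos": [0, 0, 0.1], "delta_rot": [0, 0, 0]}, {"delta_pos": [0, 0, 0.1], "delta_rot": [0, 0, 0]}]'

```text
clock: 3.95
tool_pos: [539.2, 113.1, 190.6]
orientation: [0.707, 0.707, 0.0, 0.0]
contact_force: [-0.5, -1.1, 5.9]
grip_width: 0.003
```

>>> play_rows --increments '[{"delta_pos": [0, 0, 0.05], "delta_rot": [0, 0, 0]}, {"delta_pos": [0, 0, 0.05], "delta_rot": [0, 0, 0]}]'

```text
clock: 4.15
tool_pos: [539.2, 113.1, 190.1]
orientation: [0.707, 0.707, 0.0, 0.0]
contact_force: [-0.8, -0.2, 6.3]
grip_width: -0.002
```

>>> play_rows --increments '[{"delta_pos": [0, 0, -0.4], "delta_rot": [0, 0, 0]}, {"delta_pos": [0, 0, -1.2], "delta_rot": [0, 0, 0]}, {"delta_pos": [0, 0, -2.6], "delta_rot": [0, 0, 0]}, {"delta_pos": [0, 0, -4.2], "delta_rot": [0, 0, 0]}, {"delta_pos": [0, 0, -5.6], "delta_rot": [0, 0, 0]}, {"delta_pos": [0, 0, -6.5], "delta_rot": [0, 0, 0]}, {"delta_pos": [0, 0, -6.5], "delta_rot": [0, 0, 0]}]'

```text
clock: 4.85
tool_pos: [539.9, 113.3, 256.6]
orientation: [0.707, 0.707, 0.001, 0.001]
contact_force: [0.1, 0.5, 0.6]
grip_width: -0.002
```

>>> play_rows --increments '[{"delta_pos": [-1.5, 0, 0], "delta_rot": [0, 0, 0]}, {"delta_pos": [-5, -0.4, 0], "delta_rot": [0, 0, 0]}, {"delta_pos": [-9, -0.8, 0], "delta_rot": [0, 0, 0]}, {"delta_pos": [-13, -1.2, 0], "delta_rot": [0, 0, 0]}, {"delta_pos": [-17, -1.5, 0], "delta_rot": [0, 0, 0]}, {"delta_pos": [-20.5, -1.8, 0], "delta_rot": [0, 0, 0]}, {"delta_pos": [-22.5, -1.9, 0], "delta_rot": [0, 0, 0]}, {"delta_pos": [-22.5, -1.9, 0], "delta_rot": [0, 0, 0]}]'

```text
clock: 5.65
tool_pos: [518.9, -116.2, 254.0]
orientation: [0.709, 0.705, -0.001, -0.0]
contact_force: [-0.2, 0.2, -0.3]
grip_width: 0.0
```

Run:
```python
from station import sense, optics
import cv2
s=sense();print(s["clock"],s["tool_pos"],s["contact_force"])
for n,(x,y) in (("side",(270,165)),("scene",(270,155))):
    a=optics.grab_frame(n)["color"][y:y+110,x:x+150,::-1]; cv2.imwrite(f"pics/{n}3.png",cv2.resize(a,None,fx=5,fy=5,interpolation=3))
s=sense();print(s["clock"],s["tool_pos"],s["contact_force"])
```

```text
5.65 [ 518.8809066  -116.21627767  253.96791784] [-0.17493585  0.15113992 -0.34247346]
5.75 [ 519.62706753 -111.67338631  254.24847643] [ 0.76025918  0.19679027 -0.03820007]
```

View pics/side3.png

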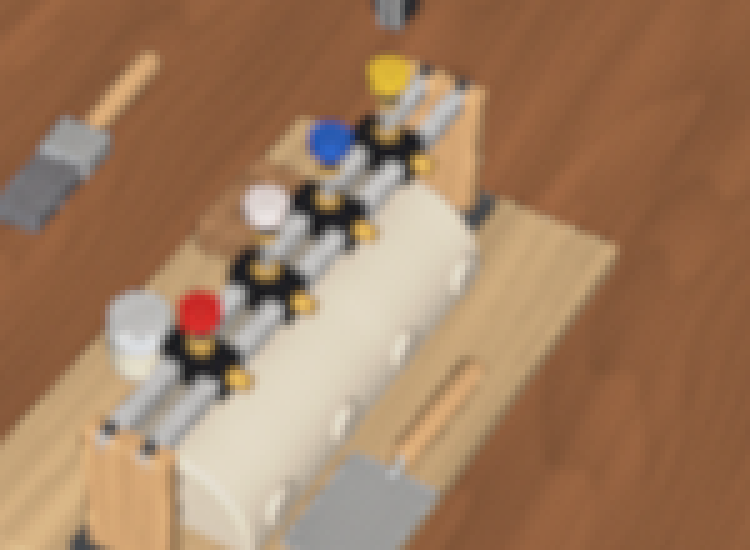

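View pics/scene3.png

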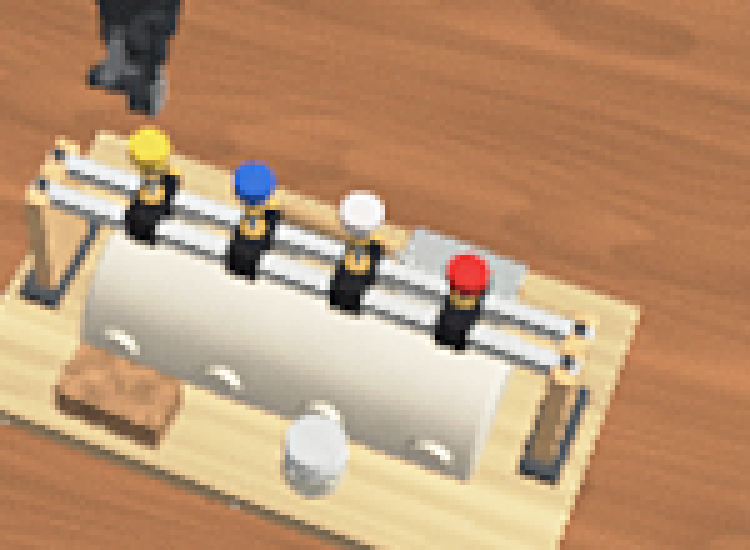

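Red is down (side crop cap now (200,313), was (200,283)); the finger is above yellow. Pressing yellow.

>>> play_rows --increments '[{"delta_pos": [0, 0, 1.2], "delta_rot": [0, 0, 0]}, {"delta_pos": [0, 0, 2.5], "delta_rot": [0, 0, 0]}, {"delta_pos": [0, 0, 3.3], "delta_rot": [0, 0, 0]}, {"delta_pos": [0, 0, 3.8], "delta_rot": [0, 0, 0]}, {"delta_pos": [0, 0, 4.3], "delta_rot": [0, 0, 0]}, {"delta_pos": [0, 0, 4.7], "delta_rot": [0, 0, 0]}, {"delta_pos": [0, 0, 5.1], "delta_rot": [0, 0, 0]}, {"delta_pos": [0, 0, 5.5], "delta_rot": [0, 0, 0]}]'

```text
clock: 6.55
tool_pos: [520.2, -111.8, 199.8]
orientation: [0.707, 0.707, 0.0, 0.0]
contact_force: [-0.6, 2.2, 2.8]
grip_width: -0.002
```

>>> play_rows --increments '[{"delta_pos": [0, 0, 0.3], "delta_rot": [0, 0, 0]}, {"delta_pos": [0, 0, 0.5], "delta_rot": [0, 0, 0]}, {"delta_pos": [0, 0, 0.5], "delta_rot": [0, 0, 0]}]'

```text
clock: 6.85
tool_pos: [520.2, -111.8, 194.7]
orientation: [0.707, 0.707, 0.0, 0.0]
contact_force: [-0.2, 1.3, 2.2]
grip_width: 0.001
```

>>> play_rows --increments '[{"delta_pos": [0, 0, 0.15], "delta_rot": [0, 0, 0]}, {"delta_pos": [0, 0, 0.3], "delta_rot": [0, 0, 0]}, {"delta_pos": [0, 0, 0.3], "delta_rot": [0, 0, 0]}, {"delta_pos": [0, 0, 0.3], "delta_rot": [0, 0, 0]}]'

```text
clock: 7.25
tool_pos: [520.3, -112.0, 192.0]
orientation: [0.707, 0.707, 0.0, 0.0]
contact_force: [-0.4, 1.1, 3.2]
grip_width: 0.003
```

>>> play_rows --increments '[{"delta_pos": [0, 0, 0.1], "delta_rot": [0, 0, 0]}, {"delta_pos": [0, 0, 0.1], "delta_rot": [0, 0, 0]}, {"delta_pos": [0, 0, 0.1], "delta_rot": [0, 0, 0]}]'

```text
clock: 7.55
tool_pos: [520.3, -112.0, 191.0]
orientation: [0.707, 0.707, 0.0, 0.0]
contact_force: [-0.5, 2.5, 4.9]
grip_width: 0.001
```

>>> play_rows --increments '[{"delta_pos": [0, 0, 0.05], "delta_rot": [0, 0, 0]}, {"delta_pos": [0, 0, 0.05], "delta_rot": [0, 0, 0]}, {"delta_pos": [0, 0, 0.05], "delta_rot": [0, 0, 0]}]'

```text
clock: 7.85
tool_pos: [520.3, -112.0, 190.5]
orientation: [0.707, 0.707, 0.0, 0.0]
contact_force: [-0.3, 1.5, 5.4]
grip_width: -0.004
```

>>> play_rows --increments '[{"delta_pos": [0, 0, 0.04], "delta_rot": [0, 0, 0]}, {"delta_pos": [0, 0, 0.04], "delta_rot": [0, 0, 0]}]'

```text
clock: 8.05
tool_pos: [520.3, -112.0, 190.2]
orientation: [0.707, 0.707, 0.0, 0.0]
contact_force: [-0.1, 1.5, 6.0]
grip_width: -0.005
```

>>> play_rows --increments '[{"delta_pos": [0, 0, -0.4], "delta_rot": [0, 0, 0]}, {"delta_pos": [0, 0, -1.2], "delta_rot": [0, 0, 0]}, {"delta_pos": [0, 0, -2.6], "delta_rot": [0, 0, 0]}, {"delta_pos": [0, 0, -4.2], "delta_rot": [0, 0, 0]}, {"delta_pos": [0, 0, -5.6], "delta_rot": [0, 0, 0]}, {"delta_pos": [0, 0, -6.5], "delta_rot": [0, 0, 0]}, {"delta_pos": [0, 0, -6.5], "delta_rot": [0, 0, 0]}]'

```text
clock: 8.75
tool_pos: [520.9, -112.3, 256.7]
orientation: [0.707, 0.707, 0.001, 0.001]
contact_force: [0.1, -0.8, 0.2]
grip_width: -0.0
```

>>> play_rows --increments '[{"delta_pos": [1, 0.1, 0], "delta_rot": [0, 0, 0]}, {"delta_pos": [3, 0.3, 0], "delta_rot": [0, 0, 0]}, {"delta_pos": [5, 0.5, 0], "delta_rot": [0, 0, 0]}, {"delta_pos": [6.8, 0.6, 0], "delta_rot": [0, 0, 0]}, {"delta_pos": [7.5, 0.6, 0], "delta_rot": [0, 0, 0]}, {"delta_pos": [7.5, 0.6, 0], "delta_rot": [0, 0, 0]}, {"delta_pos": [7.5, 0.6, 0], "delta_rot": [0, 0, 0]}]'

```text
clock: 9.45
tool_pos: [525.7, -37.6, 254.5]
orientation: [0.707, 0.707, -0.0, -0.0]
contact_force: [0.5, -0.2, 0.6]
grip_width: 0.001
```

Run:
```python
from station import sense, optics
import cv2
s=sense();print(s["clock"],s["tool_pos"],s["contact_force"])
for n,(x,y) in (("side",(270,165)),("scene",(270,155))):
    a=optics.grab_frame(n)["color"][y:y+110,x:x+150,::-1]; cv2.imwrite(f"pics/{n}4.png",cv2.resize(a,None,fx=5,fy=5,interpolation=3))
```

```text
9.45 [525.69934611 -37.6076424  254.47219953] [ 0.46877879 -0.19334407  0.56315466]
```

View pics/side4.png

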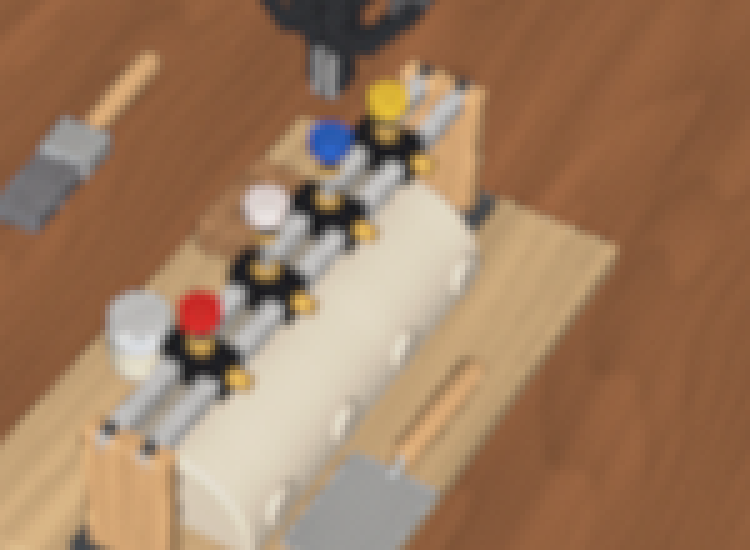

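View pics/scene4.png

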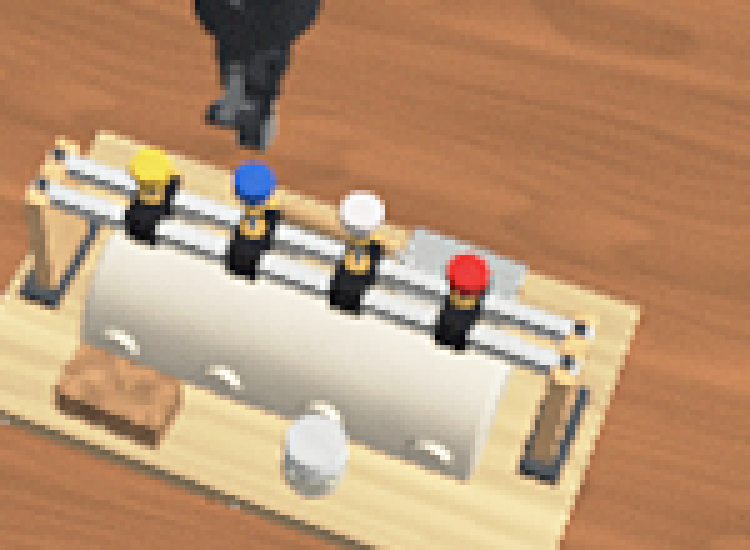

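Yellow is down (side crop (388,100), was (390,75)); finger is above blue, at the right relative offset. Pressing blue.

>>> play_rows --increments '[{"delta_pos": [0, 0, 1.2], "delta_rot": [0, 0, 0]}, {"delta_pos": [0, 0, 2.5], "delta_rot": [0, 0, 0]}, {"delta_pos": [0, 0, 3.3], "delta_rot": [0, 0, 0]}, {"delta_pos": [0, 0, 3.8], "delta_rot": [0, 0, 0]}, {"delta_pos": [0, 0, 4.3], "delta_rot": [0, 0, 0]}, {"delta_pos": [0, 0, 4.7], "delta_rot": [0, 0, 0]}, {"delta_pos": [0, 0, 5.1], "delta_rot": [0, 0, 0]}, {"delta_pos": [0, 0, 5.5], "delta_rot": [0, 0, 0]}]'

```text
clock: 10.35
tool_pos: [526.1, -37.0, 199.9]
orientation: [0.707, 0.707, 0.0, 0.0]
contact_force: [-2.0, -0.1, 3.0]
grip_width: -0.002
```

>>> play_rows --increments '[{"delta_pos": [0, 0, 0.3], "delta_rot": [0, 0, 0]}, {"delta_pos": [0, 0, 0.5], "delta_rot": [0, 0, 0]}, {"delta_pos": [0, 0, 0.5], "delta_rot": [0, 0, 0]}]'

```text
clock: 10.65
tool_pos: [526.1, -37.0, 194.7]
orientation: [0.707, 0.707, 0.0, -0.0]
contact_force: [-1.8, -0.0, 2.9]
grip_width: 0.002
```

>>> play_rows --increments '[{"delta_pos": [0, 0, 0.15], "delta_rot": [0, 0, 0]}, {"delta_pos": [0, 0, 0.2], "delta_rot": [0, 0, 0]}, {"delta_pos": [0, 0, 0.2], "delta_rot": [0, 0, 0]}, {"delta_pos": [0, 0, 0.2], "delta_rot": [0, 0, 0]}]'

```text
clock: 11.05
tool_pos: [526.2, -37.0, 193.1]
orientation: [0.707, 0.707, 0.0, 0.0]
contact_force: [-0.9, -0.3, 3.1]
grip_width: 0.001
```

>>> play_rows --increments '[{"delta_pos": [0, 0, 0.1], "delta_rot": [0, 0, 0]}, {"delta_pos": [0, 0, 0.2], "delta_rot": [0, 0, 0]}, {"delta_pos": [0, 0, 0.2], "delta_rot": [0, 0, 0]}, {"delta_pos": [0, 0, 0.2], "delta_rot": [0, 0, 0]}]'

```text
clock: 11.45
tool_pos: [526.2, -37.0, 191.1]
orientation: [0.707, 0.707, 0.0, 0.0]
contact_force: [-1.0, -1.2, 5.6]
grip_width: 0.003
```

>>> play_rows --increments '[{"delta_pos": [0, 0, 0.1], "delta_rot": [0, 0, 0]}, {"delta_pos": [0, 0, 0.1], "delta_rot": [0, 0, 0]}, {"delta_pos": [0, 0, 0.1], "delta_rot": [0, 0, 0]}]'

```text
clock: 11.75
tool_pos: [526.2, -36.9, 190.2]
orientation: [0.707, 0.707, 0.0, 0.0]
contact_force: [-1.7, -0.3, 5.4]
grip_width: -0.003
```

>>> play_rows --increments '[{"delta_pos": [0, 0, -0.4], "delta_rot": [0, 0, 0]}, {"delta_pos": [0, 0, -1.2], "delta_rot": [0, 0, 0]}, {"delta_pos": [0, 0, -2.6], "delta_rot": [0, 0, 0]}, {"delta_pos": [0, 0, -4.5], "delta_rot": [0, 0, 0]}, {"delta_pos": [0, 0, -6.5], "delta_rot": [0, 0, 0]}, {"delta_pos": [0, 0, -8], "delta_rot": [0, 0, 0]}, {"delta_pos": [0, 0, -9], "delta_rot": [0, 0, 0]}, {"delta_pos": [0, 0, -9], "delta_rot": [0, 0, 0]}]'

```text
clock: 12.55
tool_pos: [527.0, -36.9, 281.8]
orientation: [0.707, 0.707, 0.001, 0.001]
contact_force: [0.2, -0.4, -0.5]
grip_width: -0.002
```

>>> play_rows --increments '[{"delta_pos": [0, 2, 0], "delta_rot": [0, 0, 0]}, {"delta_pos": [0, 5, 0], "delta_rot": [0, 0, 0]}, {"delta_pos": [0, 8, 0], "delta_rot": [0, 0, 0]}, {"delta_pos": [0, 11, 0], "delta_rot": [0, 0, 0]}, {"delta_pos": [0, 12, 0], "delta_rot": [0, 0, 0]}, {"delta_pos": [0, 12, 0], "delta_rot": [0, 0, 0]}, {"delta_pos": [0, 12, 0], "delta_rot": [0, 0, 0]}, {"delta_pos": [0, 12, 0], "delta_rot": [0, 0, 0]}]'

```text
clock: 13.35
tool_pos: [644.7, -37.0, 279.8]
orientation: [0.707, 0.707, -0.0, -0.0]
contact_force: [0.6, -0.4, 0.0]
grip_width: -0.002
```

Run:
```python
from station import sense, optics
import cv2
s=sense();print(s["clock"],s["tool_pos"],s["contact_force"])
for n,(x,y) in (("side",(270,165)),("scene",(270,155))):
    f=optics.grab_frame(n); a=f["color"][y:y+110,x:x+150,::-1]; cv2.imwrite(f"pics/{n}5.png",cv2.resize(a,None,fx=5,fy=5,interpolation=3))
    cv2.imwrite(f"pics/{n}5full.png",f["color"][:,:,::-1])
f=optics.grab_frame("wrist"); cv2.imwrite("pics/wrist5.png",f["color"][:,:,::-1]); print(f["origin"],f["attitude"])
```

```text
13.35 [644.74110994 -36.97444027 279.79779556] [ 0.58893293 -0.42136742  0.02392801]
[644.65711111  30.98177768 408.92142102] [ 9.90841285e-01 -5.02880726e-04 -5.54673754e-04  1.35029578e-01]
```

View pics/side5.png

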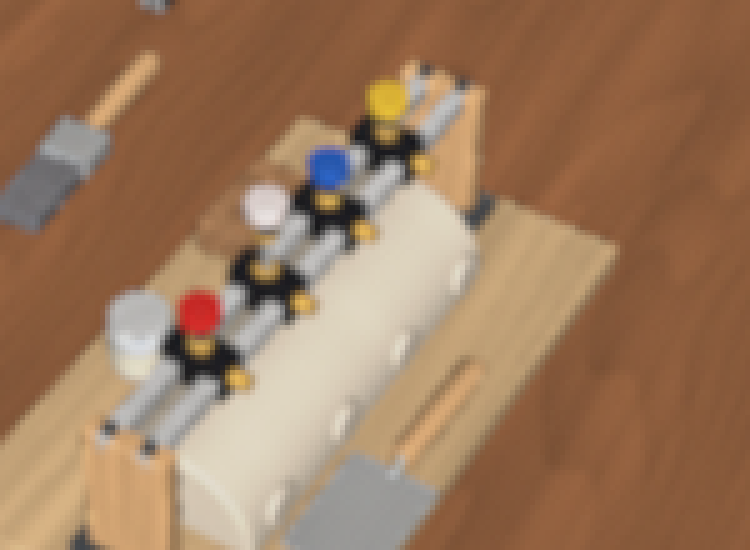

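View pics/wrist5.png

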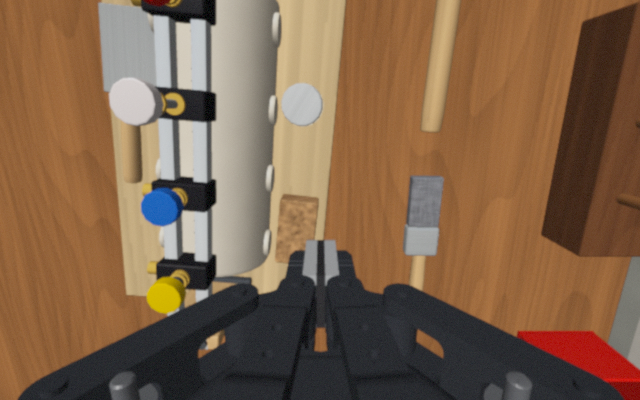

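View pics/scene5full.png

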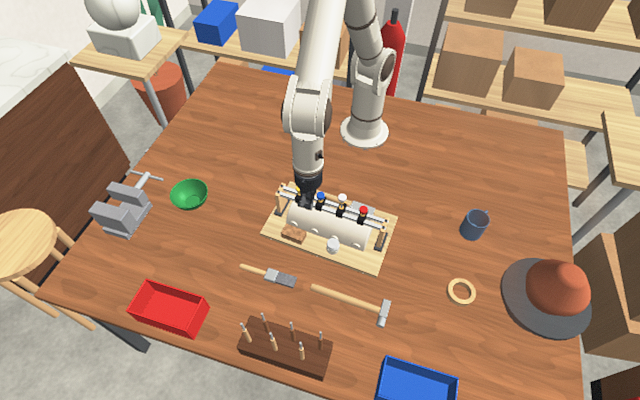

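Run:
```python
from geo import *
D=CAM["side"]; p=lambda x,y:(270+x/5-.4,165+y/5-.4)
for n,q,xy in (("red",(200,308),(539.1,112.2)),("white",(266,203),(532.7,37.5)),("blue",(328,162),(526.4,-37.2)),("yellow",(388,95),(520,-112))):
    o,d=ray(D,*p(*q)); r=least_squares(lambda z:np.cross(np.array([*xy,z[0]])-o,d/np.linalg.norm(d)),[190]); print(n,r.x)
from station import workorder
print(workorder.job_done())
```

```text
red [181.89931444]
white [207.34477396]
blue [182.2775383]
yellow [182.55786853]
the job is handed in; nothing more can be done
None
```

I pressed the red, yellow and blue caps down in that order with the closed fingertips, lifted clear each time, and handed the job in at about 13.5 s.

- **Seating:** each pin slid at about 3 N. For red and yellow the force then climbed by about 1 N per mm, the sign that the point is on the plaster. Blue went from 3.1 to 5.6 N, with a last reading of 5.4 N a millimetre lower, which is within the force noise.
- **Cap squeeze:** I stopped at about 5.4 to 6.3 N. That is about 5 mm of squeeze, well short of the 13 mm that is flat.
- **Heights:** the last side picture puts the red, blue and yellow tops at 181.9, 182.3 and 182.6 mm. The nominal height is 181 mm and the calibration is good to about 2 mm.
- **White pin:** its top measured about 207 to 208 mm before and after, and its place in the pictures did not change.
- **Bystanders:** they look unmoved by eye in the last pictures. I did not measure each one.
- **At hand-in:** the arm was well clear, about 120 mm beyond the frame (away from the robot), and touching nothing.

No check failed.

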